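# Shut the control box and lock its quarter-turn studs

### The arm

A 7-joint arm with a two-finger parallel gripper is mounted at the origin on the work surface. World frame = base frame: x ahead of the robot, y to its left, z up, the work surface at z = 0. Lengths are in m, angles in degrees, forces in N, time in s.
With the tool pointing down it reaches from about 0.425 to 0.95 m from the base axis. Payload 4.7 kg.
Tool frame: the origin (TCP) lies at the very end of the fingers, on their centre line; the grasp point (between the pads) lies 19 mm behind it (env.tcp_to_grasp is the distance from the TCP to the grasp point, in m); y points along the fingers, x is the direction in which the jaws open and shut, and the axes are right-handed (so a half turn about y gives the same grasp; the last joint's range is limited). The gripper opens to 85 mm and grips with 20 to 120 N. Pads are 22 mm wide; open, the fingers measure 114 mm over their backs; the gripper's body (76 mm by 85 mm) begins 54 mm behind the grasp point. The pads swing forward as they close: fully open they stand 13 mm farther back than shut.
Start: joints at [63.489, 26.849, -2.785, 87.806, 1.381, 65.374, -4.715], TCP at [0.284, -0.612, 0.231] pointing down, gripper open.
Joint ranges: [-148.3, 148.3], [-19.14, 114.17], [-79.39, 73.82], [5.75, 140.21], [-59.74, 239.74], [12.07, 113.84], [-152.46, 152.46]. Speed limits (degrees/s): [147.25, 147.25, 180, 180, 180, 180, 180].

### API

Orientations are given as a 3x3 rotation matrix whose columns are the frame's x, y, z axes.
In Python, from rig import state, imaging, env gives the robot as it stands.
- The arm moves only by the tool step_arm, never from a script. Its arguments are lists of equal length, an entry for each row: "dp": the shift along the tool's x, y, z in units of 2 cm (1.0 is 2 cm), a list of three; "turn": the turn, a rotation vector about the tool's x, y, z in units of 180 degrees (1.0 is 180 degrees), a list of three; "fingers": the opening, from -1 (shut) to 1 (fully open), so that 0 is half open. A call has 1 to 20 rows; each row shifts and turns the commanded pose from where the row before left it, along the tool's axes as they then stand; what a row does not reach is not made up. A row lasts 1/12 s, in which the tool goes at most 41.7 mm and 7.16 degrees, less where a joint would pass 70% of its speed; a pose out of reach is approached as far as the arm can. A call with a number of a shift or a turn outside -1 to 1 is refused whole. A call with a gripper value outside its range is refused whole. The fingers move at their own pace and stop on an object; the grip force is fixed at half the most. Time passes only in rows, so rows that do not move let the fingers close. It gives the time, the measured TCP pose, the force and the opening at its end, in the units of the state.
- state(): the state, without advancing time (a new reading comes with each control period).
- imaging.grab_frame(name): name is "scene" or "top"; returns the picture (400x640x3 uint8, blue, green, red); there is no depth.
- imaging.camera_info(name): a dict with "fovy" (degrees; the focal length in pixels is half the picture's height over the tangent of half this angle, whatever the lens; pixels are square), "cx", "cy" (the principal point, pixels), "distortion" ([k1, k2, p1, p2, k3] as OpenCV has them; the pictures are not rectified), "rvec" (rotation vector, rad) and "tvec" (3), from world to camera coordinates, as OpenCV has them. Camera axes: x right, y down, z forward; pixel columns grow to the right and rows downward; lengths in m; the calibration is good to about 2 mm. A picture is of the moment at which its call begins. camera_info takes no time and is no camera call.
- env.close_job(): hands the job in, once; it reports no verdict.
Trained networks look in the newest picture that a camera, given by its name, has taken for a name from the list of things; names that differ only in an ending like _2 or _b are one class to them, and where a whole thing is asked for, a point or a joint stands for the part that bears it (a point fixed in the world has none). Each returns a list of dicts, best first, with "p" (0 to 1); they miss things now and then, are a little off and sometimes report something else, mostly with a low value. They report only what shows in the picture. A call takes as long as a camera call.
- imaging.trace(camera, query): "region" (400x640 bool, what is visible of it) and "location" ([column, row] in pixels, amid what is visible of it).
The state is a dict: "time_s": time; "q": joint angles; "joint_vel": joint speeds; "joint_torque": joint torques, N m; "ee_pos": TCP position; "orientation": TCP orientation; "wrist_force": force on the tool from outside, world axes, zero at the start; "moment": the same for the moment, N m; "finger_gap": finger opening in m.
Only numpy, scipy, OpenCV 4.12 (cv2) and the standard library are available. Lean on these libraries where they do the work, as an engineer would, in place of code of your own. Each camera call takes 0.05 s, during which the arm holds its last target. There are 200 camera calls.

### The job

The small grey control box is wired up: shut its cover, then fasten both of its sprung wing studs: push each one in until you feel it reach the bottom of its receptacle, turn it a quarter turn clockwise while it is in, and let it spring back into its catch so that it stays locked. Do not force the studs, since the receptacles crack under a hard push, leave the other things on the bench where they are, and let go at the end.

Things in the scene. Friction and masses are not known exactly. Their poses are not given: they have to be found in the camera images.
- box: grey sheet-steel control box lying on its back on the bench, fixed: 180 mm (x) by 240 mm (y) by 100 mm tall, with a rubber gasket that takes the rim to 102 mm; three cable glands on its +y wall reach 22 mm out. Origin at the centre of its underside, on the bench top; x points away from the robot (turned by up to 0.3 rad), to the hinge side, y to the robot's left, z up
- cover_hinge (a point): middle of the cover's hinge line, which runs along the box's y axis at x = 0.094, z = 0.102 in the box's frame
- cover_edge (a point): middle of the cover's free edge, on its outer face, 190 mm from the hinge line. The cover is a plain grey sheet-steel lid, 190 by 248 mm, 4 mm thick, its rim folded down 12 mm; its underside is level with the hinge line when shut, its top face 106 mm above the bench. The two studs stand on it 30 mm from the free edge, 85 mm either side of the middle; between them it is bare
- cover (a joint): opening angle of the cover, rad: 0 shut, on the gasket; larger is more open. It starts part open and its stiff hinge holds it wherever it is left; a push of a few N at the free edge moves it
- left_wing (a point): the left stud's black wing (left as the robot sees it): an upright bar 10 mm thick, 32 long, 24 tall on a flange 30 mm across and 3 thick. Point in the bar's middle, 12 mm below its top and above the flange. Own y axis along the bar, z along the stud, outwards. Standing out with the cover shut, the point is 141 mm above the bench at x = -0.066, y = +0.085 in the box's frame
- left_press (a joint): how far the left stud is pushed in, m: 0 standing out, as at the start, 0.019 the most. A spring pushes it out with 3 N at 0 and 0.4 N more per mm. How deep it must go differs from stud to stud and cannot be seen: its pin is through the key plate at 8 to 15 mm and 2 mm further meets the hard bottom. Locked, it stays 5 to 13 mm in by itself
- left_turn (a joint): how far the left stud is turned, rad, clockwise seen from above: 0 means that wing and cross pin lie along the box's y axis, in line with the slot; 1.57 is the quarter turn, where it locks (it then rocks freely between about 1.41 and 1.60). Limits -0.3 and 1.6; starts within 0.2 of 0. It turns easily
- left_pin: the left stud's steel cross pin, 20 mm long and 3 mm thick, across the tip of its shaft, hidden under the cover, 49 mm below the wing point, along the wing; origin in its middle. It meets nothing but the left receptacle, which cracks if the pin presses on it with more than 25 N, some 35 N of push on the wing
- left_socket (a point): place of the left receptacle in the box: on the stud's axis, level with the gasket's top. Below it sits a 4 mm steel key plate with a 7 mm slot along the box's y axis; the pin enters only within about 0.2 rad of turn 0, else it stops on top. Once through, it can turn; let go at the quarter turn it springs back 4 mm into a notch and stays. Turned without being pushed through, it is not locked
- right_wing (a point): the right stud's black wing (right as the robot sees it): an upright bar 10 mm thick, 32 long, 24 tall on a flange 30 mm across and 3 thick. Point in the bar's middle, 12 mm below its top and above the flange. Own y axis along the bar, z along the stud, outwards. Standing out with the cover shut, the point is 141 mm above the bench at x = -0.066, y = -0.085 in the box's frame
- right_press (a joint): how far the right stud is pushed in, m: 0 standing out, as at the start, 0.019 the most. A spring pushes it out with 3 N at 0 and 0.4 N more per mm. How deep it must go differs from stud to stud and cannot be seen: its pin is through the key plate at 8 to 15 mm and 2 mm further meets the hard bottom. Locked, it stays 5 to 13 mm in by itself
- right_turn (a joint): how far the right stud is turned, rad, clockwise seen from above: 0 means that wing and cross pin lie along the box's y axis, in line with the slot; 1.57 is the quarter turn, where it locks (it then rocks freely between about 1.41 and 1.60). Limits -0.3 and 1.6; starts within 0.2 of 0. It turns easily
- right_pin: the right stud's steel cross pin, 20 mm long and 3 mm thick, across the tip of its shaft, hidden under the cover, 49 mm below the wing point, along the wing; origin in its middle. It meets nothing but the right receptacle, which cracks if the pin presses on it with more than 25 N, some 35 N of push on the wing
- right_socket (a point): place of the right receptacle in the box: on the stud's axis, level with the gasket's top. Below it sits a 4 mm steel key plate with a 7 mm slot along the box's y axis; the pin enters only within about 0.2 rad of turn 0, else it stops on top. Once through, it can turn; let go at the quarter turn it springs back 4 mm into a notch and stays. Turned without being pushed through, it is not locked
- plug: orange and grey industrial plug, 185 mm long, 68 mm across, lying on the bench; bystander, origin under its middle
- screwdriver: screwdriver lying on the bench; bystander
- marker: white marker pen with a green cap, 135 mm long, lying beside the box; bystander
- breaker: white single-pole circuit breaker, 85 by 70 by 18 mm, lying beside the box; bystander
- contactor: grey and black contactor, 75 by 45 by 85 mm tall; bystander
- multimeter: black hand multimeter, 165 by 80 by 40 mm, lying on its back; bystander
- terminals: row of grey terminal blocks on a 110 mm piece of rail, 43 mm tall, just behind the box; bystander

How it is judged:
By the outcome, as a careful person would: the job done as asked, in the order asked, and still so for the second after the job is handed in, with the robot touching nothing.
It also fails if it takes over 59 s, if anything falls off the work surface, if the arm or the gripper's body presses on something with over 40 N, if the wrist force passes 120 N, or if a joint passes its speed limit or range.

## Working session

There is one attempt and no reset: what is moved stays moved. The work goes in short steps, Python scripts to look and compute and a tool call to move; the robot and the scene stay as the last step left them, time stands still between calls to the robot, and variables do not carry over. Pictures are saved under pics/ and viewed, about 8 in all and at most 12, crops included, and the job is handed in when it is done.

Besides the shell and the picture viewer there is one more tool, called after "Request:" by a JSON object that holds its "op" and its "data". step_arm: Moves the arm, as the interface text tells. Shifts and turns lie within -1 to 1; 1 stands for 2 cm of shift or 180 degrees of turn. Its arguments: {"type":"object","properties":{"dp":{"type":"array","items":{"type":"array","items":{"type":"number"}}},"turn":{"type":"array","items":{"type":"array","items":{"type":"number"}}},"fingers":{"type":"array","items":{"type":"number"}}},"required":["dp","turn","fingers"]}

```bash
mkdir -p pics; ls
python3 - <<'E'
from rig import state, imaging, env
import cv2, numpy as np
np.set_printoptions(precision=4,suppress=True)
s=state(); print(s['time_s'],s['ee_pos'],s['orientation'],s['finger_gap'],s['wrist_force'])
for c in ('scene','top'):
    print(c,imaging.camera_info(c)); cv2.imwrite(f'pics/{c}0.png',imaging.grab_frame(c))
    for n in ('left_wing','right_wing','cover_edge','cover_hinge','box'):
        for d in imaging.trace(c,n)[:2]: print(c,n,d['p'],d['location'],d['region'].sum())
E
```

```text
pics
0.0 [ 0.2835 -0.6119  0.2302] [[ 0.4204 -0.0009  0.9074]
 [-0.9073  0.0018  0.4204]
 [-0.002  -1.     -0.0001]] 0.0853976126356489 [ 0.0138 -0.6876 -0.8563]
scene {'fovy': 48.88240254024504, 'cx': 316.04247420506107, 'cy': 210.70903415616658, 'distortion': array([-0.0241,  0.    ,  0.    ,  0.    ,  0.    ]), 'rvec': array([ 2.5075,  0.6537, -0.1962]), 'tvec': array([-0.4873, -0.1652,  1.6137])}
scene left_wing 0.63 [324.2, 158.9] 99
scene cover_edge 0.72 [319.5, 200.6] 4358
scene cover_edge 0.64 [209.0, 332.7] 309
scene cover_hinge 0.89 [317.0, 201.2] 4256
scene cover_hinge 0.53 [301.8, 203.0] 104
scene box 0.8 [317.0, 210.7] 5481
scene box 0.66 [244.3, 373.6] 1925
top {'fovy': 53.65459293703209, 'cx': 318.63588681322824, 'cy': 201.0839259523949, 'distortion': array([-0.0917,  0.    ,  0.    ,  0.    ,  0.    ]), 'rvec': array([ 2.1661, -2.1993,  0.0928]), 'tvec': array([0.0015, 0.5677, 1.46  ])}
top right_wing 0.5 [337.7, 199.7] 75
top cover_edge 0.74 [306.1, 201.8] 3164
top cover_edge 0.64 [434.8, 229.0] 223
top cover_hinge 0.56 [312.3, 197.0] 3123
top box 0.81 [306.9, 204.9] 3837
top box 0.7 [357.2, 205.5] 161
```

Run:
```python
import cv2
a=cv2.imread('pics/scene0.png')[110:310,190:450]; b=cv2.imread('pics/top0.png')[110:310,190:450]
cv2.imwrite('pics/a.png',cv2.resize(a,None,fx=3,fy=3,interpolation=cv2.INTER_CUBIC)); cv2.imwrite('pics/b.png',cv2.resize(b,None,fx=3,fy=3,interpolation=cv2.INTER_CUBIC))
```

```text
(no output)
```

View pics/a.png

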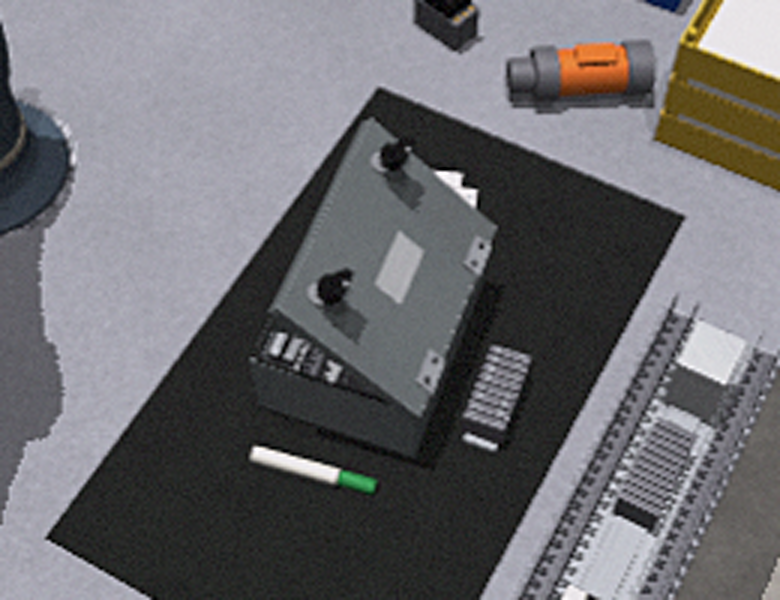

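View pics/b.png

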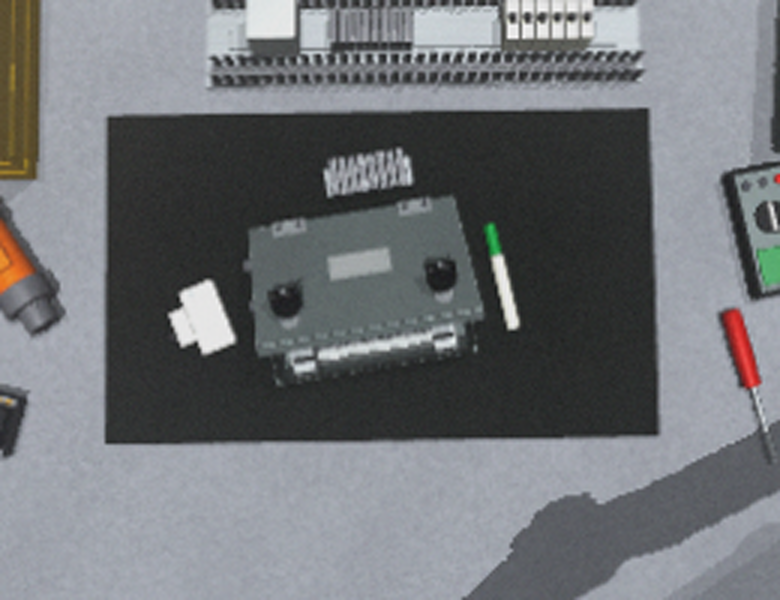

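View pics/scene0.png

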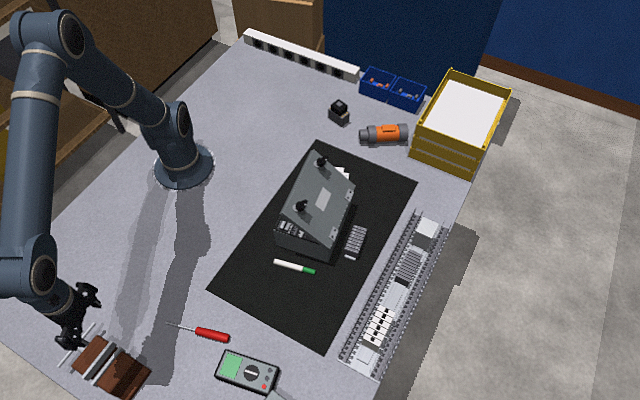

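The scene crop shows the cover part open: free corners (372,120) and (274,308), hinge corners (497,228) and (420,416), wings about (395,154) and (331,287). In the top crop the free corners are (258,353) and (484,312), hinge corners (250,228) and (458,197), wings (286,300) and (440,271). I'll fit the box pose and cover angle to these.

```bash
cat > h.py <<'E'
import cv2, numpy as np
from rig import state, imaging, env
from scipy.optimize import least_squares
np.set_printoptions(precision=4,suppress=True)
def proj(c,P):
    i=imaging.camera_info(c); f=200/np.tan(np.radians(i['fovy'])/2)
    K=np.array([[f,0,i['cx']],[0,f,i['cy']],[0,0,1]])
    return cv2.projectPoints(np.array(P,float).reshape(-1,1,3),i['rvec'],i['tvec'],K,i['distortion'])[0][:,0]
def box2w(p,P):
    c,s=np.cos(p[2]),np.sin(p[2]); P=np.atleast_2d(P)
    return np.c_[p[0]+c*P[:,0]-s*P[:,1],p[1]+s*P[:,0]+c*P[:,1],P[:,2]]
def cov(th,P): # (d from hinge toward free edge, y, height over underside) -> box
    P=np.atleast_2d(P); c,s=np.cos(th),np.sin(th)
    return np.c_[.094-P[:,0]*c+P[:,2]*s, P[:,1], .102+P[:,0]*s+P[:,2]*c]
E
cat > fit.py <<'E'
from h import *
L=[[.19,.124,.004],[.19,-.124,.004],[0,.124,.004],[0,-.124,.004],[.16,.085,.039],[.16,-.085,.039]]
S=np.array([[372,120],[274,308],[497,228],[420,416],[395,154],[331,287]])/3+[190,110]
T=np.array([[258,353],[484,312],[250,228],[458,197],[286,300],[440,271]])/3+[190,110]
def r(p):
    W=box2w(p,cov(p[3],L)); return np.r_[proj('scene',W)-S,proj('top',W)-T].ravel()
o=least_squares(r,[.6,0,0.1,.5],loss='soft_l1'); print(o.x,np.degrees(o.x[2:])); print(o.fun.reshape(2,6,2) if o.fun.size==24 else o.fun)
print('residuals',r(o.x).reshape(12,2))
for th in (o.x[3],0): print(box2w(o.x,cov(th,L[4:]+[[.19,0,.004]])))
E
python3 fit.py
```

```text
[0.5415 0.0185 0.1456 0.6814] [ 8.3407 39.0427]
[[[-1.3697 -0.5192]
  [-0.6122  0.4441]
  [-0.3526 -0.2259]
  [-0.8094  0.6484]
  [ 0.283  -0.2035]
  [ 0.4394 -0.2445]]

 [[-0.3812 -1.7092]
  [ 0.1328 -0.3375]
  [-0.5014 -0.5068]
  [-1.0295 -1.2311]
  [-0.148   0.0177]
  [ 0.7403  1.2447]]]
residuals [[-1.3697 -0.5192]
 [-0.6122  0.4441]
 [-0.3526 -0.2259]
 [-0.8094  0.6484]
 [ 0.283  -0.2035]
 [ 0.4394 -0.2445]
 [-0.3812 -1.7092]
 [ 0.1328 -0.3375]
 [-0.5014 -0.5068]
 [-1.0295 -1.2311]
 [-0.148   0.0177]
 [ 0.7403  1.2447]]
[[ 0.5236  0.1018  0.2331]
 [ 0.5482 -0.0664  0.2331]
 [ 0.491   0.0111  0.2248]]
[[ 0.4639  0.0931  0.141 ]
 [ 0.4886 -0.0751  0.141 ]
 [ 0.4466  0.0046  0.106 ]]
```

The residuals are around 1 px, so the fit is good. With the jaw axis turned to the box's x, tool x, y and z match box x, down and box y.

Request:
{"op": "step_arm", "data": {"dp": [[0,-0.35,0],[0,-0.35,0],[0,-0.35,0],[0,-0.35,0],[0,-0.35,0],[0,-0.35,0],[0,-0.35,0],[0,-0.35,0],[0,-0.35,0],[0,-0.35,0],[0,-0.35,0]], "turn": [[0,-0.0371,0],[0,-0.0371,0],[0,-0.0371,0],[0,-0.0371,0],[0,-0.0371,0],[0,-0.0371,0],[0,-0.0371,0],[0,-0.0371,0],[0,-0.0371,0],[0,-0.0371,0],[0,-0.0371,0]], "fingers": [-1,-1,-1,-1,-1,-1,-1,-1,-1,-1,-1]}}

```text
time_s: 1.52
ee_pos: [0.2836, -0.6125, 0.3087]
orientation: [[0.989, 0.0, -0.15], [0.15, -0.0, 0.989], [0.0, -1.0, -0.0]]
wrist_force: [0.8, 0.5, 0.5]
finger_gap: -0.0001
```

Request:
{"op": "step_arm", "data": {"dp": [[0.53,0,0.977],[0.53,0,0.977],[0.53,0,0.977],[0.53,0,0.977],[0.53,0,0.977],[0.53,0,0.977],[0.53,0,0.977],[0.53,0,0.977],[0.53,0,0.977],[0.53,0,0.977],[0.53,0,0.977],[0.53,0,0.977],[0.53,0,0.977],[0.53,0,0.977],[0.53,0,0.977]], "turn": [[0,0,0],[0,0,0],[0,0,0],[0,0,0],[0,0,0],[0,0,0],[0,0,0],[0,0,0],[0,0,0],[0,0,0],[0,0,0],[0,0,0],[0,0,0],[0,0,0],[0,0,0]], "fingers": [-1,-1,-1,-1,-1,-1,-1,-1,-1,-1,-1,-1,-1,-1,-1]}}

```text
time_s: 2.77
ee_pos: [0.3989, -0.2984, 0.3086]
orientation: [[0.99, 0.0, -0.144], [0.144, -0.001, 0.99], [0.0, -1.0, -0.001]]
wrist_force: [0.1, -0.1, -0.3]
finger_gap: -0.0005
```

Request:
{"op": "step_arm", "data": {"dp": [[0.53,0,0.977],[0.53,0,0.977],[0.53,0,0.977],[0.53,0,0.977],[0.53,0,0.977],[0.53,0,0.977],[0.53,0,0.977],[0.53,0,0.977],[0.53,0,0.977],[0.53,0,0.977],[0.53,0,0.977],[0.53,0,0.977],[0.53,0,0.977],[0.53,0,0.977],[0.53,0,0.977],[0,0.8,0],[0,0.8,0],[0,0.8,0],[0,0.8,0],[0,0.6,0]], "turn": [[0,0,0],[0,0,0],[0,0,0],[0,0,0],[0,0,0],[0,0,0],[0,0,0],[0,0,0],[0,0,0],[0,0,0],[0,0,0],[0,0,0],[0,0,0],[0,0,0],[0,0,0],[0,0,0],[0,0,0],[0,0,0],[0,0,0],[0,0,0]], "fingers": [-1,-1,-1,-1,-1,-1,-1,-1,-1,-1,-1,-1,-1,-1,-1,-1,-1,-1,-1,-1]}}

```text
time_s: 4.43
ee_pos: [0.5132, 0.0134, 0.2312]
orientation: [[0.99, -0.001, -0.145], [0.145, -0.0, 0.99], [-0.001, -1.0, -0.0]]
wrist_force: [0.4, -1.1, 0.1]
finger_gap: 0.0002
```

```bash
cat >> h.py <<'E'
PB=[0.5415,0.0185,0.1456]
def tb():
    s=state(); d=np.array(s['ee_pos'])[:2]-PB[:2]; c,n=np.cos(PB[2]),np.sin(PB[2])
    R=np.array(s['orientation']); f=np.array(s['wrist_force'])
    print('t',round(s['time_s'],2),'box xyz mm',np.round([1e3*(c*d[0]+n*d[1]),1e3*(-n*d[0]+c*d[1]),1e3*s['ee_pos'][2]],1),'jaw yaw',round(np.degrees(np.arctan2(R[1,0],R[0,0])),2),'F tool',np.round(R.T@f,1),'gap',round(s['finger_gap']*1e3,1),'q7',s['q'][6])
E
python3 -c "
from h import *; tb()
d=np.radians(np.arange(39,-1,-5)); print(1e3*cov(39*np.pi/180,[[.155,0,.004]]),[np.round(1e3*cov(t,[[.155,0,.004]])[0,[0,2]],1) for t in d])"
```

```text
t 4.43 box xyz mm [-28.7  -1.  231.2] jaw yaw 8.31 F tool [ 0.2 -0.1 -1.1] gap 0.2 q7 -9.644814283665756
[[-23.9403   0.     202.6532]] [array([-23.9, 202.7]), array([-32.3, 192. ]), array([-39.6, 180.6]), array([-46. , 168.7]), array([-51.3, 156.2]), array([-55.4, 143.4]), array([-58.5, 130.2]), array([-60.3, 116.8])]
```

Request:
{"op": "step_arm", "data": {"dp": [[0,0.7,0],[0,0.7,0],[-0.21,0.27,0],[-0.21,0.27,0],[-0.19,0.28,0],[-0.19,0.29,0],[-0.16,0.3,0],[-0.16,0.3,0],[-0.13,0.31,0],[-0.13,0.31,0],[-0.1,0.32,0],[-0.1,0.32,0],[-0.08,0.33,0],[-0.07,0.33,0]], "turn": [[0,0,0],[0,0,0],[0,0,0],[0,0,0],[0,0,0],[0,0,0],[0,0,0],[0,0,0],[0,0,0],[0,0,0],[0,0,0],[0,0,0],[0,0,0],[0,0,0]], "fingers": [-1,-1,-1,-1,-1,-1,-1,-1,-1,-1,-1,-1,-1,-1]}}

```text
time_s: 5.6
ee_pos: [0.4791, 0.0084, 0.131]
orientation: [[0.989, -0.0, -0.145], [0.145, -0.0, 0.989], [-0.0, -1.0, -0.0]]
wrist_force: [0.8, 0.3, -0.2]
finger_gap: -0.0
```

```bash
python3 -c "
from h import *; tb()"
```

```text
t 5.6 box xyz mm [-63.2  -1.  131. ] jaw yaw 8.31 F tool [0.8 0.2 0.2] gap -0.0 q7 -14.585911344514061
```

```bash
python3 -c "
from h import *
cv2.imwrite('pics/c.png',cv2.resize(imaging.grab_frame('scene')[110:310,190:450],None,fx=3,fy=3,interpolation=cv2.INTER_CUBIC))"
```

```text
(no output)
```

View pics/c.png

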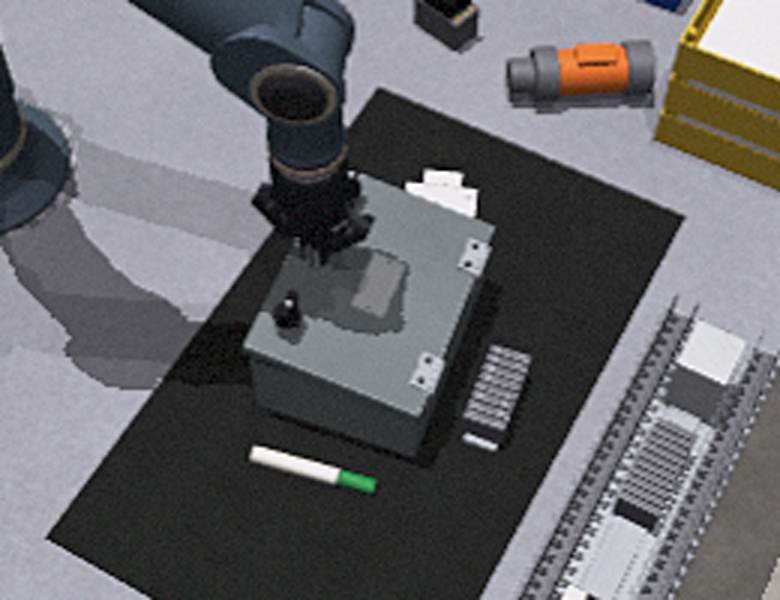

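The cover has followed down and looks shut or nearly so. Its free corner is near crop (247,347). I'll press gently onto it to make sure.

Request:
{"op": "step_arm", "data": {"dp": [[0,0.3,0],[0,0.3,0],[0,0.3,0],[0,0.2,0],[0,0.1,0],[0,0.05,0],[0,0,0]], "turn": [[0,0,0],[0,0,0],[0,0,0],[0,0,0],[0,0,0],[0,0,0],[0,0,0]], "fingers": [-1,-1,-1,-1,-1,-1,-1]}}

```text
time_s: 6.23
ee_pos: [0.4795, 0.0086, 0.1065]
orientation: [[0.989, -0.0, -0.145], [0.145, 0.0, 0.989], [-0.0, -1.0, 0.0]]
wrist_force: [-0.6, 0.8, -0.9]
finger_gap: 0.0003
```

Request:
{"op": "step_arm", "data": {"dp": [[0,0.05,0],[0,0.05,0],[0,0.05,0],[0,0,0]], "turn": [[0,0,0],[0,0,0],[0,0,0],[0,0,0]], "fingers": [-1,-1,-1,-1]}}

```text
time_s: 6.57
ee_pos: [0.4799, 0.0087, 0.106]
orientation: [[0.99, 0.001, -0.145], [0.145, -0.002, 0.99], [0.0, -1.0, -0.002]]
wrist_force: [-6.7, -0.3, 19.4]
finger_gap: 0.0003
```

Request:
{"op": "step_arm", "data": {"dp": [[0,-0.9,0],[0,-0.9,0],[0,-0.9,0],[0,-0.9,0],[0,-0.9,0],[0,-0.9,0],[0,-0.9,0.9],[0,0,0.98],[0,0,0.98],[0,0,0.98],[0,0,0.98],[0,0,0.98],[0,0,0.98],[0,0,0.98],[0,0,0.98],[0,0,0.98],[0,0,0]], "turn": [[0,0,0],[0,0,0],[0,0,0],[0,0,0],[0,0,0],[0,0,0],[0,0,0],[0,0,0],[0,0,0],[0,0,0],[0,0,0],[0,0,0],[0,0,0],[0,0,0],[0,0,0],[0,0,0],[0,0,0]], "fingers": [0,0,0,0,0,0,0,0,0,0,0,0,0,0,0,0,0]}}

```text
time_s: 7.98
ee_pos: [0.4502, 0.2053, 0.2304]
orientation: [[0.989, 0.001, -0.151], [0.151, 0.003, 0.989], [0.001, -1.0, 0.003]]
wrist_force: [-0.2, 0.1, 0.3]
finger_gap: 0.0425
```

```bash
python3 -c "
from h import *; tb()
a=[cv2.resize(imaging.grab_frame(c)[y:y+95,x:x+130],None,fx=6,fy=6,interpolation=cv2.INTER_CUBIC) for c,x,y in (('scene',255,145),('top',255,165))]
cv2.imwrite('pics/d.png',a[0]);cv2.imwrite('pics/e.png',a[1])
for c in ('scene','top'):
  for n in ('left_wing','right_wing'):
    for d in imaging.trace(c,n)[:2]: print(c,n,d['p'],d['location'],d['region'].sum())
  print(proj(c,box2w(PB,[[-.066,.085,.141],[-.066,-.085,.141]])))
"
```

```text
t 7.98 box xyz mm [-63.3 198.  230.4] jaw yaw 8.67 F tool [-0.2 -0.3  0.2] gap 42.5 q7 -33.40687398494883
scene right_wing 0.55 [343.9, 112.9] 295
[[304.1975 173.9282]
 [283.3216 216.0563]]
top left_wing 0.39 [292.0, 230.4] 51
[[290.0553 228.89  ]
 [338.9108 220.9602]]
```

View pics/d.png

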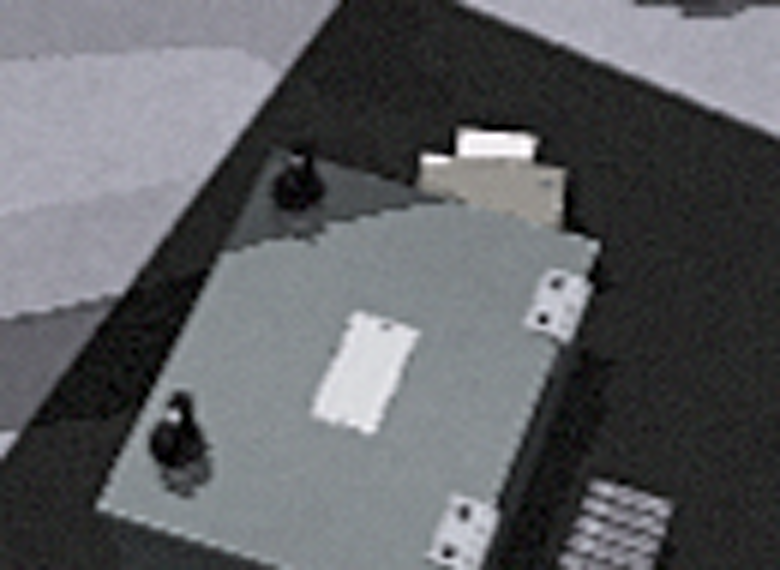

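View pics/e.png

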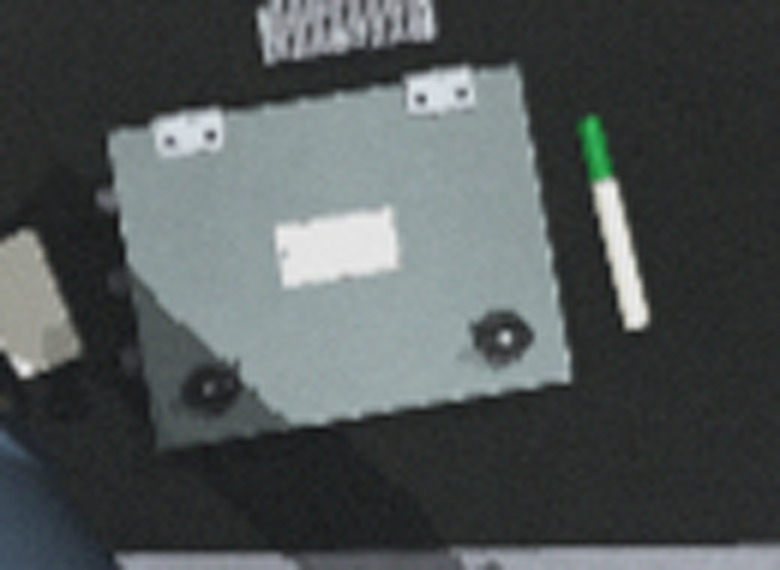

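The cover lies flat and shut. Scene crop: corners (278,152), (97,510), (602,242), wings about (300,180) and (177,433). Top crop: corners (160,447), (572,380), (108,133), (520,66), wing bars about (211,387) and (503,337). I'll refine the box pose from these.

```bash
python3 -c "
from h import *
T=np.array([[160,447],[572,380],[108,133],[520,66],[211,387],[503,337]])/6+[255,165]
S=np.array([[278,152],[97,510],[602,242],[300,180],[177,433]])/6+[255,145]
L=np.array([[-.096,.124,.106],[-.096,-.124,.106],[.094,.124,.106],[.094,-.124,.106],[-.066,.085,.141],[-.066,-.085,.141]])
def r(p,k=3):
  W=box2w(p,L); a=proj('top',W)-T; b=proj('scene',W[[0,1,2,4,5]])-S
  return np.r_[a,b].ravel() if k==3 else (a if k==1 else b).ravel()
for k in (3,1,2):
  o=least_squares(r,PB,args=(k,),loss='soft_l1'); print(o.x,np.degrees(o.x[2])); print(r(o.x,k).round(2))
"
```

```text
[0.5426 0.0183 0.15  ] 8.592336311291294
[-0.37 -0.48  0.46 -0.93 -0.13 -1.13  0.01 -1.33  0.03 -0.83  0.18 -0.64
 -0.79 -1.16 -0.73 -0.41 -0.6   0.08 -0.68 -0.87 -0.83 -0.81]
[0.5395 0.0185 0.1485] 8.508299494506845
[-0.45  0.36  0.41  0.01 -0.13 -0.32  0.04 -0.43 -0.03  0.04  0.14  0.3 ]
[0.5458 0.0176 0.1537] 8.803544866244094
[-0.23 -0.59  0.13  0.36  0.09  0.52 -0.04 -0.29  0.03 -0.08]
```

```bash
python3 -c "
from h import *
T=(np.array([[160,447],[572,380],[108,133],[520,66],[211,387],[503,337]])+.5)/6-.5+[255,165]
S=(np.array([[278,152],[97,510],[602,242],[300,180],[177,433]])+.5)/6-.5+[255,145]
L=np.array([[-.096,.124,.106],[-.096,-.124,.106],[.094,.124,.106],[.094,-.124,.106],[-.066,.085,.141],[-.066,-.085,.141]])
def r(p,k=3):
  W=box2w(p,L); a=proj('top',W)-T; b=proj('scene',W[[0,1,2,4,5]])-S
  return np.r_[a,b].ravel() if k==3 else (a if k==1 else b).ravel()
for k in (3,1,2):
  o=least_squares(r,PB,args=(k,),loss='soft_l1'); print(o.x,np.degrees(o.x[2])); print(r(o.x,k).round(2))
  if k==3: p=o.x
open('h.py','a').write('PB=%r\n'%(p.tolist(),))
"; python3 -c "
from h import *; tb()"
```

```text
[0.5423 0.0194 0.1511] 8.658432364467435
[-0.22  0.06  0.6  -0.47 -0.03 -0.58  0.1  -0.86  0.17 -0.3   0.31 -0.16
 -0.34 -0.99 -0.18 -0.26 -0.15  0.19 -0.21 -0.71 -0.29 -0.67]
[0.541  0.0199 0.1486] 8.512341809164823
[-0.44  0.36  0.41  0.01 -0.12 -0.31  0.04 -0.42 -0.04  0.03  0.13  0.29]
[0.5439 0.0183 0.154 ] 8.82523438575121
[-0.22 -0.54  0.15  0.34  0.06  0.53 -0.04 -0.26  0.03 -0.11]
t 8.28 box xyz mm [-62.4 191.8 229.6] jaw yaw 8.19 F tool [-0.6  0.4 -0.4] gap 42.5 q7 -33.31607999395228
```

Request:
{"op": "step_arm", "data": {"dp": [[-0.18,0,-0.89],[0,0,-0.89],[0,0,-0.89],[0,0,-0.89],[0,0,-0.89],[0,0,-0.89],[0,0.8,0],[0,0.8,0],[0,0.8,0],[0,0.8,0],[0,0.8,0],[0,0.68,0],[0,0,0],[0,0,0],[0,0,0],[0,0,0],[0,0,0],[0,0,0]], "turn": [[0,-0.002,0],[0,0,0],[0,0,0],[0,0,0],[0,0,0],[0,0,0],[0,0,0],[0,0,0],[0,0,0],[0,0,0],[0,0,0],[0,0,0],[0,0,0],[0,0,0],[0,0,0],[0,0,0],[0,0,0],[0,0,0]], "fingers": [0,0,0,0,0,0,0,0,0,0,0,0,0,-0.4,-0.7,-1,-1,-1]}}

```text
time_s: 9.78
ee_pos: [0.463, 0.0946, 0.1366]
orientation: [[0.989, -0.001, -0.151], [0.151, -0.001, 0.989], [-0.001, -1.0, -0.001]]
wrist_force: [-4.7, 0.0, 2.8]
finger_gap: 0.0082
```

```bash
python3 -c "
from h import *; tb()"
```

```text
t 9.78 box xyz mm [-67.   86.3 136.6] jaw yaw 8.67 F tool [-4.6 -2.8  0.7] gap 8.2 q7 -25.551132544348157
```

Request:
{"op": "step_arm", "data": {"dp": [[-0.03,0.1,0],[0,0.1,0],[0,0.1,0],[0,0.1,0],[0,0,0],[0,0,0]], "turn": [[0,0,0],[0,0,0],[0,0,0],[0,0,0],[0,0,0],[0,0,0]], "fingers": [-1,-1,-1,-1,-1,-1]}}

```text
time_s: 10.28
ee_pos: [0.463, 0.0946, 0.1282]
orientation: [[0.989, -0.0, -0.151], [0.151, -0.0, 0.989], [-0.0, -1.0, -0.0]]
wrist_force: [-4.2, -0.3, 6.8]
finger_gap: 0.0085
```

Request:
{"op": "step_arm", "data": {"dp": [[0,0.05,0],[0,0.05,0],[0,0,0]], "turn": [[0,0,0],[0,0,0],[0,0,0]], "fingers": [-1,-1,-1]}}

```text
time_s: 10.53
ee_pos: [0.4631, 0.0947, 0.1263]
orientation: [[0.989, -0.0, -0.151], [0.151, -0.0, 0.989], [-0.0, -1.0, -0.0]]
wrist_force: [-4.3, 0.5, 6.7]
finger_gap: 0.0081
```

Request:
{"op": "step_arm", "data": {"dp": [[0,0.05,0],[0,0,0]], "turn": [[0,0,0],[0,0,0]], "fingers": [-1,-1]}}

```text
time_s: 10.7
ee_pos: [0.4631, 0.0947, 0.1253]
orientation: [[0.989, -0.0, -0.151], [0.151, -0.001, 0.989], [-0.0, -1.0, -0.001]]
wrist_force: [-4.0, -0.6, 8.0]
finger_gap: 0.0083
```

Request:
{"op": "step_arm", "data": {"dp": [[0,0.05,0],[0,0,0]], "turn": [[0,0,0],[0,0,0]], "fingers": [-1,-1]}}

```text
time_s: 10.87
ee_pos: [0.4631, 0.0947, 0.1244]
orientation: [[0.989, -0.0, -0.151], [0.151, -0.001, 0.989], [-0.0, -1.0, -0.001]]
wrist_force: [-4.6, -0.7, 6.8]
finger_gap: 0.0085
```

Request:
{"op": "step_arm", "data": {"dp": [[0,0.05,0],[0,0,0]], "turn": [[0,0,0],[0,0,0]], "fingers": [-1,-1]}}

```text
time_s: 11.03
ee_pos: [0.4631, 0.0947, 0.1234]
orientation: [[0.989, -0.0, -0.151], [0.151, -0.001, 0.989], [-0.0, -1.0, -0.001]]
wrist_force: [-4.4, 0.2, 7.9]
finger_gap: 0.0086
```

Request:
{"op": "step_arm", "data": {"dp": [[0,0.05,0],[0,0,0]], "turn": [[0,0,0],[0,0,0]], "fingers": [-1,-1]}}

```text
time_s: 11.2
ee_pos: [0.4631, 0.0947, 0.1225]
orientation: [[0.989, -0.0, -0.151], [0.151, -0.001, 0.989], [-0.0, -1.0, -0.001]]
wrist_force: [-5.6, -1.1, 7.4]
finger_gap: 0.0083
```

Request:
{"op": "step_arm", "data": {"dp": [[0,0.05,0],[0,0,0]], "turn": [[0,0,0],[0,0,0]], "fingers": [-1,-1]}}

```text
time_s: 11.37
ee_pos: [0.4631, 0.0947, 0.1215]
orientation: [[0.989, -0.0, -0.151], [0.151, -0.001, 0.989], [-0.0, -1.0, -0.001]]
wrist_force: [-5.3, -1.1, 9.1]
finger_gap: 0.0083
```

Request:
{"op": "step_arm", "data": {"dp": [[0,0.05,0],[0,0,0]], "turn": [[0,0,0],[0,0,0]], "fingers": [-1,-1]}}

```text
time_s: 11.53
ee_pos: [0.4632, 0.0947, 0.121]
orientation: [[0.989, -0.0, -0.151], [0.151, -0.001, 0.989], [-0.0, -1.0, -0.001]]
wrist_force: [-5.7, -1.9, 13.1]
finger_gap: 0.0083
```

Request:
{"op": "step_arm", "data": {"dp": [[0,0.03,0],[0,0,0]], "turn": [[0,0,0],[0,0,0]], "fingers": [-1,-1]}}

```text
time_s: 11.7
ee_pos: [0.4632, 0.0948, 0.1209]
orientation: [[0.989, 0.0, -0.151], [0.151, -0.002, 0.989], [-0.0, -1.0, -0.002]]
wrist_force: [-7.8, -2.0, 17.7]
finger_gap: 0.0084
```

Request:
{"op": "step_arm", "data": {"dp": [[0,-0.04,0],[0,0,0],[0,0,0],[0,0,0],[0,0,0],[0,0,0],[0,0,0]], "turn": [[0,0,0],[0,0.0385,0],[0,0.0385,0],[0,0.0385,0],[0,0.0385,0],[0,0.0385,0],[0,0.0385,0]], "fingers": [-1,-1,-1,-1,-1,-1,-1]}}

```text
time_s: 12.28
ee_pos: [0.464, 0.0943, 0.1211]
orientation: [[0.836, 0.002, 0.548], [-0.548, -0.001, 0.836], [0.002, -1.0, 0.0]]
wrist_force: [-3.2, -2.9, 8.2]
finger_gap: 0.0083
```

```bash
python3 -c "
from h import *; tb()"
```

```text
t 12.28 box xyz mm [-66.1  85.9 121.1] jaw yaw -33.24 F tool [-1.1 -8.2 -4.2] gap 8.3 q7 -63.93666035860452
```

Request:
{"op": "step_arm", "data": {"dp": [[0,0,0],[0,0,0],[0,0,0],[0,0,0],[0,0,0],[0,0,0],[0,0,0],[0,0,0]], "turn": [[0,0.0385,0],[0,0.0385,0],[0,0.0385,0],[0,0.0385,0],[0,0.0385,0],[0,0.0385,0],[0,0.0365,0],[0,0,0]], "fingers": [-1,-1,-1,-1,-1,-1,-1,-1]}}

```text
time_s: 12.95
ee_pos: [0.4644, 0.0934, 0.1212]
orientation: [[0.151, 0.002, 0.988], [-0.988, -0.002, 0.151], [0.003, -1.0, 0.002]]
wrist_force: [-2.5, -3.8, 9.5]
finger_gap: 0.0085
```

```bash
python3 -c "
from h import *; tb();print(state()['moment'])"
```

```text
t 12.95 box xyz mm [-65.9  84.8 121.2] jaw yaw -81.3 F tool [ 3.4 -9.5 -3.1] gap 8.5 q7 -107.15209587814223
[-0.9231  0.6234 -0.027 ]
```

Ninety degrees turned. Now I'll ease up slowly into the catch.

Request:
{"op": "step_arm", "data": {"dp": [[0,-0.05,0],[0,-0.05,0],[0,-0.05,0],[0,0,0]], "turn": [[0,0,0],[0,0,0],[0,0,0],[0,0,0]], "fingers": [-1,-1,-1,-1]}}

```text
time_s: 13.28
ee_pos: [0.4644, 0.0934, 0.1242]
orientation: [[0.155, 0.002, 0.988], [-0.988, -0.002, 0.155], [0.002, -1.0, 0.002]]
wrist_force: [-2.0, -3.5, 9.0]
finger_gap: 0.0084
```

Request:
{"op": "step_arm", "data": {"dp": [[0,-0.05,0],[0,0,0]], "turn": [[0,0,0],[0,0,0]], "fingers": [-1,-1]}}

```text
time_s: 13.45
ee_pos: [0.4644, 0.0934, 0.1251]
orientation: [[0.155, 0.002, 0.988], [-0.988, -0.002, 0.155], [0.002, -1.0, 0.002]]
wrist_force: [-2.0, -2.9, 8.2]
finger_gap: 0.0086
```

Request:
{"op": "step_arm", "data": {"dp": [[0,-0.05,0],[0,0,0]], "turn": [[0,0,0],[0,0,0]], "fingers": [-1,-1]}}

```text
time_s: 13.62
ee_pos: [0.4642, 0.0934, 0.1252]
orientation: [[0.155, 0.002, 0.988], [-0.988, -0.001, 0.155], [0.002, -1.0, 0.002]]
wrist_force: [1.3, -4.3, -0.2]
finger_gap: 0.0086
```

Upward motion stopped about 4.3 mm above the bottom and the spring force dropped to zero, so the left stud is caught. I'll open, rise and turn back.

Request:
{"op": "step_arm", "data": {"dp": [[0,0,0],[0,0,0],[0,0,0],[0,0,0],[0,-0.6,0],[0,-0.8,0],[0,-0.9,0],[0,-0.9,0],[0,0,0],[0,0,0],[0,0,0],[0,0,0],[0,0,0],[0,0,0],[0,0,0],[0,0,0],[0,0,0],[0,0,0],[0,0,0]], "turn": [[0,0,0],[0,0,0],[0,0,0],[0,0,0],[0,0,0],[0,0,0],[0,-0.0385,0],[0,-0.0385,0],[0,-0.0385,0],[0,-0.0385,0],[0,-0.0385,0],[0,-0.0385,0],[0,-0.0385,0],[0,-0.0385,0],[0,-0.0385,0],[0,-0.0385,0],[0,-0.0385,0],[0,-0.0385,0],[0,-0.0385,0]], "fingers": [-0.6,0,0,0,0,0,0,0,0,0,0,0,0,0,0,0,0,0,0]}}

```text
time_s: 15.2
ee_pos: [0.4632, 0.0951, 0.1894]
orientation: [[0.987, 0.0, -0.163], [0.163, 0.0, 0.987], [0.0, -1.0, 0.0]]
wrist_force: [-0.1, -0.3, -0.4]
finger_gap: 0.0427
```

Request:
{"op": "step_arm", "data": {"dp": [[0,0,-0.944],[0,0,-0.944],[0,0,-0.944],[0,0,-0.944],[0,0,-0.944],[0,0,-0.944],[0,0,-0.944],[0,0,-0.944],[0,0,-0.944],[0,0,0]], "turn": [[0,0,0],[0,0,0],[0,0,0],[0,0,0],[0,0,0],[0,0,0],[0,0,0],[0,0,0],[0,0,0],[0,0,0]], "fingers": [0,0,0,0,0,0,0,0,0,0]}}

```text
time_s: 16.03
ee_pos: [0.4903, -0.077, 0.1891]
orientation: [[0.988, 0.0, -0.151], [0.151, -0.001, 0.988], [0.0, -1.0, -0.001]]
wrist_force: [0.4, -0.4, -0.9]
finger_gap: 0.0425
```

```bash
python3 -c "
from h import *; tb()
a=[cv2.resize(imaging.grab_frame(c)[y:y+95,x:x+130],None,fx=6,fy=6,interpolation=cv2.INTER_CUBIC) for c,x,y in (('scene',255,145),('top',255,165))]
cv2.imwrite('pics/f.png',cv2.resize(np.vstack(a),None,fx=.5,fy=.5))"
```

```text
t 16.03 box xyz mm [-65.8 -87.5 189.1] jaw yaw 8.71 F tool [ 0.3  0.9 -0.5] gap 42.5 q7 2.762414170698626
```

View pics/f.png

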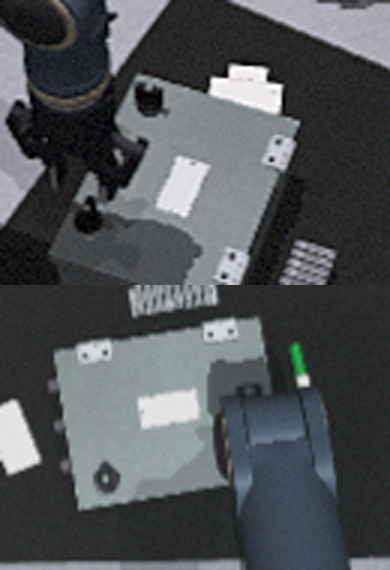

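The left wing, at (152,95) in the scene part and (107,478) in the top part, now lies across the box and sits lower. Next is the right stud.

Request:
{"op": "step_arm", "data": {"dp": [[-0.03,0.5,0.115],[0,0.5,0],[0,0.5,0],[0,0.5,0],[0,0.5,0],[0,0.12,0],[0,0,0],[0,0,0],[0,0,0],[0,0,0],[0,0,0]], "turn": [[0,0,0],[0,0,0],[0,0,0],[0,0,0],[0,0,0],[0,0,0],[0,0,0],[0,0,0],[0,0,0],[0,0,0],[0,0,0]], "fingers": [0,0,0,0,0,0,-0.4,-0.7,-1,-1,-1]}}

```text
time_s: 17.05
ee_pos: [0.4885, -0.0709, 0.1373]
orientation: [[0.988, -0.0, -0.157], [0.157, -0.0, 0.988], [-0.001, -1.0, -0.0]]
wrist_force: [-2.5, 0.1, 2.4]
finger_gap: 0.008
```

```bash
python3 -c "
from h import *; tb()"
```

```text
t 17.05 box xyz mm [-66.7 -81.1 137.3] jaw yaw 9.03 F tool [-2.5 -2.4  0.5] gap 8.0 q7 -0.5727135858888831
```

The grip is about 4 mm off along the bar, so I'll reopen, shift and regrip.

Request:
{"op": "step_arm", "data": {"dp": [[0,0,0],[0,0,0],[0,0,0],[0,0,-0.19],[0,0,0],[0,0,0]], "turn": [[0,0,0],[0,0,0],[0,0,0],[0,0.002,0],[0,0,0],[0,0,0]], "fingers": [-0.4,-0.4,-0.4,-0.4,-0.4,-0.4]}}

```text
time_s: 17.55
ee_pos: [0.4897, -0.0751, 0.1369]
orientation: [[0.989, 0.0, -0.15], [0.15, -0.0, 0.989], [0.0, -1.0, -0.0]]
wrist_force: [0.2, 0.6, 1.0]
finger_gap: 0.0255
```

```bash
python3 -c "
from h import *; tb()"
```

```text
t 17.55 box xyz mm [-66.2 -85.5 136.9] jaw yaw 8.63 F tool [ 0.3 -1.   0.5] gap 25.5 q7 -0.4622296317644623
```

Good. Close, press 8 mm, then continue step by step.

Request:
{"op": "step_arm", "data": {"dp": [[0,0,0],[0,0,0],[0,0,0],[0,0,0],[0,0.1,0],[0,0.1,0],[0,0.1,0],[0,0.1,0],[0,0,0]], "turn": [[0,0,0],[0,0,0],[0,0,0],[0,0,0],[0,0,0],[0,0,0],[0,0,0],[0,0,0],[0,0,0]], "fingers": [-0.7,-1,-1,-1,-1,-1,-1,-1,-1]}}

```text
time_s: 18.3
ee_pos: [0.4891, -0.0748, 0.1287]
orientation: [[0.989, -0.001, -0.151], [0.151, -0.0, 0.989], [-0.001, -1.0, -0.0]]
wrist_force: [-2.8, -1.0, 6.2]
finger_gap: 0.0084
```

Request:
{"op": "step_arm", "data": {"dp": [[0,0.05,0],[0,0,0]], "turn": [[0,0,0],[0,0,0]], "fingers": [-1,-1]}}

```text
time_s: 18.47
ee_pos: [0.4891, -0.0748, 0.1279]
orientation: [[0.989, -0.001, -0.151], [0.151, -0.0, 0.989], [-0.001, -1.0, -0.0]]
wrist_force: [-3.3, -0.8, 5.5]
finger_gap: 0.0085
```

Request:
{"op": "step_arm", "data": {"dp": [[0,0.05,0],[0,0,0]], "turn": [[0,0,0],[0,0,0]], "fingers": [-1,-1]}}

```text
time_s: 18.63
ee_pos: [0.4892, -0.0748, 0.127]
orientation: [[0.989, -0.001, -0.151], [0.151, -0.0, 0.989], [-0.001, -1.0, -0.0]]
wrist_force: [-3.6, -0.2, 6.1]
finger_gap: 0.0083
```

Request:
{"op": "step_arm", "data": {"dp": [[0,0.05,0],[0,0,0]], "turn": [[0,0,0],[0,0,0]], "fingers": [-1,-1]}}

```text
time_s: 18.8
ee_pos: [0.4892, -0.0748, 0.126]
orientation: [[0.989, -0.001, -0.151], [0.151, -0.0, 0.989], [-0.001, -1.0, -0.0]]
wrist_force: [-3.5, -1.0, 6.5]
finger_gap: 0.0084
```

Request:
{"op": "step_arm", "data": {"dp": [[0,0.05,0],[0,0,0]], "turn": [[0,0,0],[0,0,0]], "fingers": [-1,-1]}}

```text
time_s: 18.97
ee_pos: [0.4892, -0.0748, 0.125]
orientation: [[0.989, -0.001, -0.151], [0.151, -0.001, 0.989], [-0.001, -1.0, -0.0]]
wrist_force: [-4.3, -0.7, 6.8]
finger_gap: 0.0085
```

Request:
{"op": "step_arm", "data": {"dp": [[0,0.05,0],[0,0,0]], "turn": [[0,0,0],[0,0,0]], "fingers": [-1,-1]}}

```text
time_s: 19.13
ee_pos: [0.4892, -0.0748, 0.1246]
orientation: [[0.989, -0.001, -0.151], [0.151, -0.001, 0.989], [-0.001, -1.0, -0.001]]
wrist_force: [-5.9, -0.1, 11.8]
finger_gap: 0.0083
```

Request:
{"op": "step_arm", "data": {"dp": [[0,0.05,0],[0,0,0]], "turn": [[0,0,0],[0,0,0]], "fingers": [-1,-1]}}

```text
time_s: 19.3
ee_pos: [0.4894, -0.0748, 0.1245]
orientation: [[0.989, -0.001, -0.151], [0.151, -0.001, 0.989], [-0.001, -1.0, -0.001]]
wrist_force: [-8.6, -0.7, 18.2]
finger_gap: 0.0085
```

Bottom felt at z = 124.5 mm, 18 N. I'll ease slightly and turn.

Request:
{"op": "step_arm", "data": {"dp": [[0,-0.045,0],[0,0,0],[0,0,0],[0,0,0],[0,0,0],[0,0,0],[0,0,0],[0,0,0],[0,0,0],[0,0,0],[0,0,0],[0,0,0],[0,0,0],[0,0,0],[0,0,0]], "turn": [[0,0,0],[0,0.0385,0],[0,0.0385,0],[0,0.0385,0],[0,0.0385,0],[0,0.0385,0],[0,0.0385,0],[0,0.0385,0],[0,0.0385,0],[0,0.0385,0],[0,0.0385,0],[0,0.0385,0],[0,0.0385,0],[0,0.0375,0],[0,0,0]], "fingers": [-1,-1,-1,-1,-1,-1,-1,-1,-1,-1,-1,-1,-1,-1,-1]}}

```text
time_s: 20.55
ee_pos: [0.4891, -0.075, 0.1246]
orientation: [[0.148, -0.001, 0.989], [-0.989, -0.001, 0.148], [0.001, -1.0, -0.001]]
wrist_force: [-5.6, -1.0, 11.9]
finger_gap: 0.0089
```

```bash
python3 -c "
from h import *; tb();print(state()['moment'])"
```

```text
t 20.55 box xyz mm [-66.8 -85.3 124.6] jaw yaw -81.46 F tool [  0.2 -11.9  -5.7] gap 8.9 q7 -82.45366741782138
[-0.233   1.2905 -0.045 ]
```

Request:
{"op": "step_arm", "data": {"dp": [[0,-0.05,0],[0,-0.05,0],[0,-0.05,0],[0,0,0]], "turn": [[0,0,0],[0,0,0],[0,0,0],[0,0,0]], "fingers": [-1,-1,-1,-1]}}

```text
time_s: 20.88
ee_pos: [0.4891, -0.0749, 0.1271]
orientation: [[0.152, -0.001, 0.988], [-0.988, -0.001, 0.152], [0.001, -1.0, -0.001]]
wrist_force: [-3.6, -0.6, 6.3]
finger_gap: 0.0084
```

Request:
{"op": "step_arm", "data": {"dp": [[0,-0.05,0],[0,0,0]], "turn": [[0,0,0],[0,0,0]], "fingers": [-1,-1]}}

```text
time_s: 21.05
ee_pos: [0.489, -0.0749, 0.128]
orientation: [[0.152, -0.001, 0.988], [-0.988, -0.001, 0.152], [0.0, -1.0, -0.001]]
wrist_force: [-4.1, -0.1, 6.3]
finger_gap: 0.0084
```

Request:
{"op": "step_arm", "data": {"dp": [[0,-0.05,0],[0,0,0]], "turn": [[0,0,0],[0,0,0]], "fingers": [-1,-1]}}

```text
time_s: 21.22
ee_pos: [0.489, -0.0749, 0.1287]
orientation: [[0.152, -0.001, 0.988], [-0.988, -0.0, 0.152], [0.0, -1.0, -0.001]]
wrist_force: [-3.8, -2.0, 4.9]
finger_gap: 0.0088
```

Request:
{"op": "step_arm", "data": {"dp": [[0,-0.03,0],[0,0,0]], "turn": [[0,0,0],[0,0,0]], "fingers": [-1,-1]}}

```text
time_s: 21.38
ee_pos: [0.489, -0.0749, 0.1288]
orientation: [[0.152, -0.001, 0.988], [-0.988, -0.0, 0.152], [0.0, -1.0, -0.001]]
wrist_force: [-2.0, -0.8, -0.7]
finger_gap: 0.0086
```

Request:
{"op": "step_arm", "data": {"dp": [[0,-0.03,0],[0,0,0]], "turn": [[0,0,0],[0,0,0]], "fingers": [-1,-1]}}

```text
time_s: 21.55
ee_pos: [0.4889, -0.0749, 0.1289]
orientation: [[0.152, -0.001, 0.988], [-0.988, -0.0, 0.152], [-0.0, -1.0, -0.001]]
wrist_force: [-0.7, -1.4, -8.2]
finger_gap: 0.0081
```

Caught here too: it stops 4.3 mm above the bottom and holds against an 8 N pull. I'll release and retreat.

Request:
{"op": "step_arm", "data": {"dp": [[0,0.04,0],[0,0,0],[0,0,0],[0,0,0],[0,0,0],[0,-0.6,0],[0,-0.9,0],[0,-0.9,0],[0,-0.9,0],[0,-0.9,0],[0.9,-0.9,0],[0.9,0,0],[0.9,0,0],[0.9,0,0],[0.9,0,0],[0.9,0,0],[0.9,0,0],[0.9,0,0],[0.9,0,0],[0,0,0]], "turn": [[0,0,0],[0,0,0],[0,0,0],[0,0,0],[0,0,0],[0,0,0],[0,0,0],[0,0,0],[0,0,0],[0,0,0],[0,0,0],[0,0,0],[0,0,0],[0,0,0],[0,0,0],[0,0,0],[0,0,0],[0,0,0],[0,0,0],[0,0,0]], "fingers": [-1,-0.6,0,0,0,0,0,0,0,0,0,0,0,0,0,0,0,0,0,0]}}

```text
time_s: 23.22
ee_pos: [0.5143, -0.239, 0.2315]
orientation: [[0.147, 0.001, 0.989], [-0.989, -0.002, 0.147], [0.003, -1.0, 0.001]]
wrist_force: [0.1, -1.2, 0.6]
finger_gap: 0.0423
```

```bash
python3 -c "
from h import *; tb()
a=[cv2.resize(imaging.grab_frame(c)[y:y+95,x:x+130],None,fx=6,fy=6,interpolation=cv2.INTER_CUBIC) for c,x,y in (('scene',255,145),('top',255,165))]
cv2.imwrite('pics/g.png',cv2.resize(np.vstack(a),None,fx=.52,fy=.52,interpolation=cv2.INTER_AREA))"
```

```text
t 23.22 box xyz mm [ -66.6 -251.3  231.5] jaw yaw -81.54 F tool [ 1.2 -0.6 -0.1] gap 42.3 q7 -62.813682243261866
```

View pics/g.png

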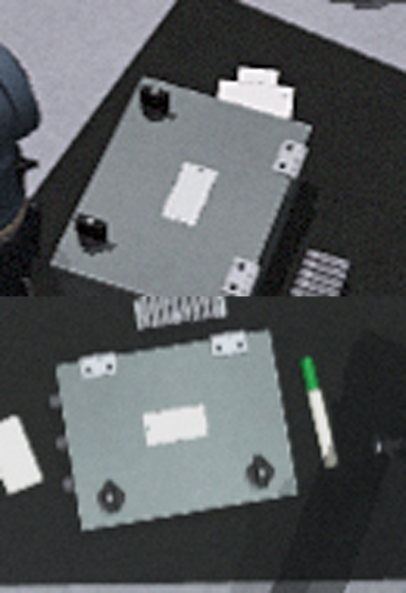

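Both wings, at (155,102) and (92,231) in the scene part and (111,497) and (260,471) in the top part, lie across the box and sit low. The cover is flat, the arm is clear, and the marker, breaker and terminals are where they were.

```bash
python3 -c "
from rig import env; print(env.close_job())"
```

```text
the job is handed in; nothing more can be done
None
```

The cover is shut and both wing studs are locked. I released the gripper, moved the arm clear and handed the job in at about 23 s of the 59 s.

- **Cover:** I pushed it down at the bare middle of the free edge until it met the gasket. Its top was at 106 mm, with about 19 N on the wrist.
- **Left stud:** I felt the bottom about 15.5 mm in, with a peak of about 18 N. After a 90° clockwise turn it sprang back 4.3 mm, where it stopped and the spring force fell to zero.
- **Right stud:** My first grip was 4 mm off along the bar, so I reopened and regripped. I felt the bottom about 12.5 mm in, with a peak of about 18 N. After a 90° turn it sprang back 4.3 mm and held against an 8 N upward pull.
- **Last check:** In the final pictures both wings lie across the box and sit low, the cover is flat, and the marker, breaker and terminals beside the box are where they were. I did not recheck the other bystanders, which were outside the crop.

The two cameras disagreed by about 3 mm on the box position, so I used the combined fit. The detector often missed the wings, so I picked the points by eye.

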